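# Strip a two-up pad-printing fixture

## Task

The print run is over: strip the printing fixture from the top down. First take the two freshly printed cabs off their forms and stand each squarely in the empty outlined place of the drying tray of its own colour; then lift the blue nest plate straight up off its two locating pins and lay it centred and square on the blue rest, and last lift the green riser plate off the pins onto the green rest the same way. Keep the cabs upright and the plates level, set everything down gently without dropping it, and leave the cabs that are already drying where they are.

Things in the scene. Friction and masses are not known exactly. Their poses are not given: they have to be found in the camera images.
- white_cab: Hollow plastic truck cab, white with red stripe, 40 long (x, windscreen to -x) x 44 wide (y) x 50 mm high, 3 mm walls, open below, 30 g. Origin: centre of its underside, z up. Grip its flat front and back (40 mm apart, 40 mm high). At the start it sits over one of the nest's two forms, x along the nest's x (2.5 mm play a side), and lifts straight up.
- orange_cab: Hollow plastic truck cab, orange with dark blue stripe, 40 long (x, windscreen to -x) x 44 wide (y) x 50 mm high, 3 mm walls, open below, 30 g. Origin: centre of its underside, z up. Grip its flat front and back (40 mm apart, 40 mm high). At the start it sits over one of the nest's two forms, x along the nest's x (2.5 mm play a side), and lifts straight up.
- nest: Blue plate 56 (x) x 174 (y) x 10 mm, about 0.33 kg; two buff forms at y -44, +44 mm (29 x 33 mm, tops at 42 mm), between them a steel lifting bar 14 mm thick (x), 34 long (y), from 26 to 38 mm up: grip its 14 mm. Origin: centre of the underside; heights from there. On two 8 mm pins (y -76, +76 mm, 1.6 mm play), tips 18 mm up: raise it level past them before going sideways.
- riser: Green plate 76 (x) x 194 (y) x 20 mm, about 0.42 kg, showing all round under the nest. Finger notches amid both long sides (44 mm long, 14 deep) leave it 48 mm wide (x): grip there. Origin: centre of its underside. Lies on a fixed steel base (126 x 236 mm, top 15 mm above the bench) on the same two pins, tips 38 mm above its underside: raise it level past them before going sideways.
- white_tray: White drying tray 110 (x) x 160 (y) mm with dark mat (top 6 mm above the bench, rim top 12 mm, rim 4 mm thick) and two outlined places along y. Origin: on the bench under the centre of the EMPTY place; the place at y = -70 mm holds a dry white cab. Tray spans y -115 to +45, x -55 to +55 mm. A square cab has its x along the tray's x, either way round. Fixed.
- orange_tray: Orange drying tray 110 (x) x 160 (y) mm with dark mat (top 6 mm above the bench, rim top 12 mm, rim 4 mm thick) and two outlined places along y. Origin: on the bench under the centre of the EMPTY place; the place at y = -70 mm holds a dry orange cab. Tray spans y -115 to +45, x -55 to +55 mm. A square cab has its x along the tray's x, either way round. Fixed.
- blue_rest: Parking rest: plywood board 100 (x) x 200 (y) x 6 mm with two blue battens along x (18 mm wide, 90 mm long, at y = -55 and +55 mm), tops 20 mm above the bench. Origin: centre of the board's underside, on the bench. The nest plate lies flat across both battens, centred, length along y (either way round). Fixed.
- green_rest: Parking rest: plywood board 100 (x) x 200 (y) x 6 mm with two green battens along x (18 mm wide, 90 mm long, at y = -55 and +55 mm), tops 20 mm above the bench. Origin: centre of the board's underside, on the bench. The riser plate lies flat across both battens, centred, length along y (either way round). Fixed.
- white_done: One white cab already standing in the white drying tray, in the place next to the empty one; 40 (x) x 44 (y) x 50 mm. Origin: centre of its underside. It must stay where it is.
- orange_done: One orange cab already standing in the orange drying tray, in the place next to the empty one; 40 (x) x 44 (y) x 50 mm. Origin: centre of its underside. It must stay where it is.
There are look-alikes about, which are no part of the job. Leave any purple or yellow look-alike of the white_cab alone.

How it is judged:
On the way, in this order (a step that is already met when the one before it is completed fails the run):
1. both printed cabs stand, released, in the empty places of their own trays, while nest and riser are still on the pins (horizontal distance between white_cab and white_tray below 0.012 m and z of white_cab in the frame of white_tray between 0.002 and 0.01 m and angle between each of white_cab, orange_cab's own z axis and vertical below 0.08 rad and angle between the x axis of white_cab and the x axis of white_tray, either way round below 0.3 rad and contact force between each of white_cab, orange_cab and the fingers below 0.05 N and horizontal distance between orange_cab and orange_tray below 0.012 m and z of orange_cab in the frame of orange_tray between 0.002 and 0.01 m and angle between the x axis of orange_cab and the x axis of orange_tray, either way round below 0.3 rad and distance of each of nest, riser from where it was at the start of the episode below 0.012 m), for 0.2 s.
2. the nest plate lies, released, on the blue rest while the riser is still on the pins (horizontal distance between nest and blue_rest below 0.015 m and z of nest in the frame of blue_rest between 0.016 and 0.024 m and angle between nest's own z axis and vertical below 0.08 rad and angle between the x axis of nest and the x axis of blue_rest, either way round below 0.2 rad and contact force between nest and the fingers below 0.05 N and distance of riser from where it was at the start of the episode below 0.012 m), for 0.2 s.
At the end, for the whole second after the job is handed in: Cabs upright in their own colour's trays, within 12 mm of the empty place's centre and 17 degrees of square (either way round); nest flat on the blue rest, riser flat on the green rest, each within 15 mm of centre and 11 degrees of square; all released and at rest (horizontal distance between white_cab and white_tray below 0.012 m and z of white_cab in the frame of white_tray between 0.002 and 0.01 m and angle between each of white_cab, orange_cab, nest, riser's own z axis and vertical below 0.08 rad and angle between the x axis of white_cab and the x axis of white_tray, either way round below 0.3 rad and contact force between each of white_cab, orange_cab, nest, riser and the fingers below 0.05 N and horizontal distance between orange_cab and orange_tray below 0.012 m and z of orange_cab in the frame of orange_tray between 0.002 and 0.01 m and angle between the x axis of orange_cab and the x axis of orange_tray, either way round below 0.3 rad and horizontal distance between nest and blue_rest below 0.015 m and z of nest in the frame of blue_rest between 0.016 and 0.024 m and angle between the x axis of nest and the x axis of blue_rest, either way round below 0.2 rad and horizontal distance between riser and green_rest below 0.015 m and z of riser in the frame of green_rest between 0.016 and 0.024 m and angle between the x axis of riser and the x axis of green_rest, either way round below 0.2 rad and linear speed of each of white_cab, orange_cab, nest, riser below 0.02 m/s and angular speed of each of white_cab, orange_cab, nest, riser below 0.2 rad/s); the robot touches nothing.
It fails at once if a cab already drying is moved by more than 10 mm (distance of any of white_done, orange_done from where it was at the start of the episode above 0.01 m).
It fails at once if a printed cab is tipped by more than 23 degrees (angle between any of white_cab, orange_cab's own z axis and vertical above 0.4 rad).
It fails at once if a plate is tilted by more than 10 degrees (angle between any of nest, riser's own z axis and vertical above 0.175 rad).
It fails at once if a cab or plate is dropped or thrown (moves at over 0.45 m/s, a fall of about 10 mm, without the fingers on it) ((linear speed of white_cab above 0.45 m/s and contact force between white_cab and the fingers below 0.01 N) or (linear speed of orange_cab above 0.45 m/s and contact force between orange_cab and the fingers below 0.01 N) or (linear speed of nest above 0.45 m/s and contact force between nest and the fingers below 0.01 N) or (linear speed of riser above 0.45 m/s and contact force between riser and the fingers below 0.01 N)).
It also fails if it takes over 112 s, if anything falls off the work surface, if the arm or the gripper's body presses on something with over 40 N, if the wrist force passes 120 N, or if a joint passes its speed limit or range.

## Robot

A 6-joint arm with a two-finger parallel gripper is mounted at the origin on the work surface. World frame = base frame: x ahead of the robot, y to its left, z up, the work surface at z = 0. Lengths are in m, angles in rad, forces in N, time in s.
With the tool pointing down it reaches from about 0.375 to 0.925 m from the base axis. Payload 5.7 kg.
Tool frame: the origin (TCP) lies midway between the tips of the shut fingers; the grasp point (between the pads) lies 19 mm behind it; z points along the fingers, x is the direction in which the jaws open and shut, and the axes are right-handed (so a half turn about z gives the same grasp; the last joint's range is limited). The gripper opens to 88 mm and grips with 3 to 60 N. Pads are 20 mm wide; open, the fingers measure 115 mm over their backs; the gripper's body (75 mm by 178 mm) begins 61 mm behind the grasp point.
Start: joints at [1.073, 0.359, 1.51, -0, 1.272, -0.115], TCP at [0.224, 0.557, 0.223] pointing down, gripper open.
Joint ranges: [-2.97, 2.97], [-1.01, 2.36], [0.21, 2.38], [-0.96, 4.11], [0.2, 2.71], [-2.98, 2.98]. Speed limits (rad/s): [2.39, 2.39, 3.14, 3.14, 3.14, 3.14].

## Interface

Orientations are given as a unit quaternion [x, y, z, w].
In Python, from bench import move_ptp, servo_line, goto_joints, move_gripper, sleep, inverse_kinematics, capture, PlanningError, close_job, spot_in, silhouettes, current_clock, current_joint_pos, current_qvel, current_joint_torque, current_position, current_orientation, current_force, current_torque, current_finger_gap gives the robot as it stands. Calls block until the motion is done:
- move_ptp(position, orientation): joint-space move of the TCP to a pose.
- servo_line(position, orientation=None, rate=0.15, contact_N=None): straight line of the TCP; orientation=None keeps the orientation; rate is the mean speed in m/s. With contact_N (N) it stops when the force on the tool has changed by that much, and returns True; else False.
- goto_joints(angles): joint-space move.
- move_gripper(opening): finger opening in m; the grip force is fixed at half the most; returns when the fingers have stopped.
- sleep(seconds).
- inverse_kinematics(position, orientation): joint angles nearest the present ones, or None.
- capture(name): name is "scene" or "top"; returns a dict with "image" (480x640x3 uint8, blue, green, red), "range_z" (480x640 float32, m along the optical axis (not along the pixel's ray), 0 where there is no reading), "intrinsics" (3x3 intrinsics, pixels), "k1" (the pictures are not rectified: a ray, as slopes to the right and down, at radius r is drawn at 1 + k1 r^2 times it, then the intrinsics apply), "R" (3x3) and "t" (3): a world point X has camera coordinates R X + t. Camera axes: x right, y down, z forward; pixel columns grow to the right and rows downward; lengths in m; the calibration is good to about 2 mm. A picture is of the moment at which its call begins.
A pose or a line that the arm cannot do raises PlanningError and nothing moves.
- close_job(): hands the job in, once; it reports no verdict.
Trained networks look in the newest picture that a camera, given by its name, has taken for a name from the list of things; names that differ only in an ending like _2 or _b are one class to them, and where a whole thing is asked for, a point or a joint stands for the part that bears it (a point fixed in the world has none). Each returns a list of dicts, best first, with "conf" (0 to 1); they miss things now and then, are a little off and sometimes report something else, mostly with a low value. They report only what shows in the picture. A call takes as long as a camera call. They do not tell look-alikes from the thing itself.
- spot_in(camera, query): "xy" ([column, row] in pixels, amid what is visible of it).
- silhouettes(camera, query): "region" (480x640 bool, what is visible of it) and "xy" ([column, row] in pixels, amid what is visible of it).
Readings, each from a call of its own:
- current_clock(): time.
- current_joint_pos(): joint angles.
- current_qvel(): joint speeds.
- current_joint_torque(): joint torques, N m.
- current_position(): TCP position.
- current_orientation(): TCP orientation.
- current_force(): force on the tool from outside, world axes, zero at the start.
- current_torque(): the same for the moment, N m.
- current_finger_gap(): finger opening in m.
Only numpy, scipy, OpenCV 4.12 (cv2) and the standard library are available. Lean on these libraries where they do the work, as an engineer would, in place of code of your own. Each camera call takes 0.05 s, during which the arm holds its last target.

## Working session

There is one attempt and no reset: what is moved stays moved. The work goes in short steps, each a Python script; the robot and the scene stay as the last script left them, time stands still between calls to the robot, and variables do not carry over. Pictures are saved under pics/ and viewed, and the job is handed in when it is done.

```bash
ls; mkdir -p pics; cat > h.py <<'E'
import numpy as np, cv2
from bench import *
def snap(cam,fn=None):
    c=capture(cam)
    if fn: cv2.imwrite('pics/'+fn,c['image'])
    return c
E
python3 - <<'E'
from h import *
for n in ['scene','top']:
    c=snap(n,n+'0.png'); print(n,c['intrinsics'],c['k1'],c['R'],c['t'], (c['range_z']>0).mean())
    np.savez('%s0.npz'%n,**c)
    for q in ['white_cab','orange_cab','nest','riser','white_tray','orange_tray','blue_rest','green_rest','white_done','orange_done']:
        print(q,[(round(d['conf'],2),np.round(d['xy']).tolist()) for d in spot_in(n,q)])
print(current_clock(),current_position(),current_orientation())
E
```

```text
pics
scene [[554.33440993   0.         309.95083128]
 [  0.         554.33440993 251.40759357]
 [  0.           0.           1.        ]] -0.06622788120196715 [[-0.41361576  0.91038462 -0.01103839]
 [ 0.73064276  0.32467095 -0.60062462]
 [-0.54321557 -0.25649293 -0.79945495]] [ 0.23947878 -0.3639302   1.56163587] 0.9959244791666667
white_cab [(0.75, [315.0, 272.0]), (0.69, [295.0, 335.0]), (0.56, [253.0, 276.0])]
orange_cab [(0.85, [338.0, 241.0])]
nest [(0.81, [330.0, 268.0]), (0.66, [438.0, 241.0])]
riser [(0.62, [329.0, 288.0]), (0.54, [191.0, 251.0]), (0.19, [395.0, 308.0])]
white_tray [(0.66, [461.0, 255.0]), (0.33, [438.0, 241.0])]
orange_tray [(0.97, [415.0, 324.0])]
blue_rest [(0.93, [237.0, 186.0])]
green_rest [(0.95, [197.0, 251.0])]
white_done [(0.9, [440.0, 242.0]), (0.39, [236.0, 187.0])]
orange_done [(0.63, [396.0, 309.0])]
top [[440.85492634   0.         316.43652985]
 [  0.         440.85492634 240.74048225]
 [  0.           0.           1.        ]] -0.0959965855554232 [[-0.00131644 -0.99997408 -0.00707795]
 [-0.99436751  0.00205911 -0.10596706]
 [ 0.10597889  0.00689859 -0.99434445]] [-0.01285002  0.57622748  1.0647442 ] 0.9958561197916667
white_cab [(0.84, [354.0, 220.0]), (0.81, [298.0, 232.0]), (0.62, [295.0, 177.0])]
orange_cab [(0.79, [295.0, 269.0]), (0.39, [230.0, 230.0])]
nest [(0.58, [295.0, 253.0])]
riser [(0.81, [280.0, 267.0])]
white_tray [(0.68, [214.0, 232.0]), (0.64, [432.0, 310.0]), (0.63, [198.0, 318.0])]
orange_tray [(0.8, [215.0, 234.0])]
blue_rest [(0.78, [430.0, 309.0])]
green_rest [(0.86, [419.0, 221.0])]
white_done [(0.93, [214.0, 315.0])]
orange_done [(0.88, [231.0, 231.0]), (0.23, [298.0, 232.0])]
1.1 [0.22410731 0.55654418 0.22262945] [ 8.28703485e-01  5.59687887e-01 -4.64388738e-05  3.05459652e-05]
```

View pics/top0.png

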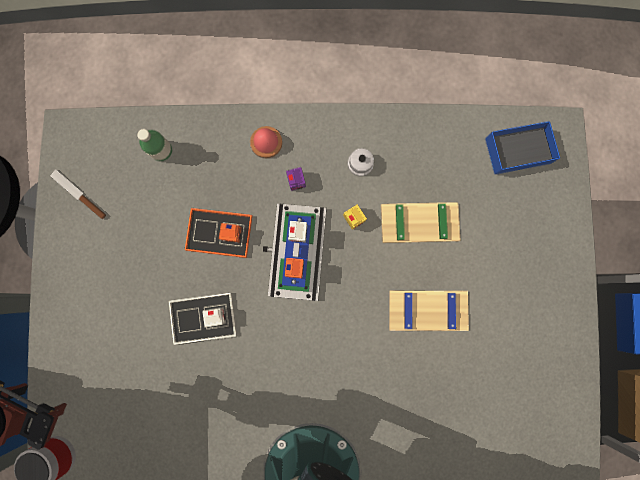

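View pics/scene0.png

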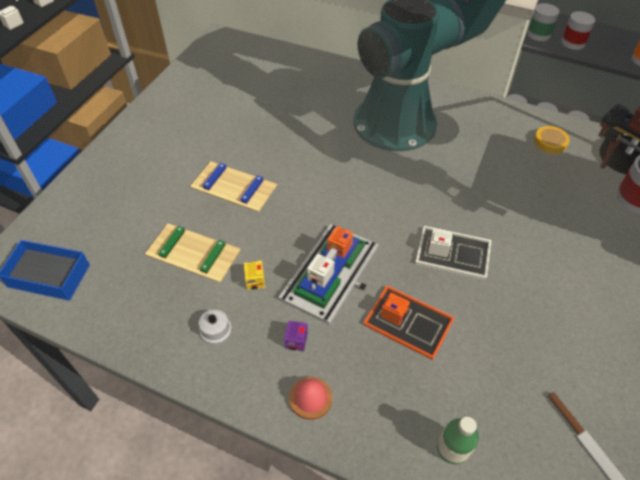

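```bash
cat >> h.py <<'E'
def proj(c,P):
    P=np.asarray(P,float).reshape(-1,3)
    rv,_=cv2.Rodrigues(c['R'])
    p,_=cv2.projectPoints(P,rv,c['t'],c['intrinsics'],np.array([float(c['k1']),0,0,0]))
    return p.reshape(-1,2)
def unproj(c,uv,h):
    s=cv2.undistortPoints(np.asarray(uv,float).reshape(-1,1,2),c['intrinsics'],np.array([float(c['k1']),0,0,0])).reshape(-1,2)
    d=np.c_[s,np.ones(len(s))]@c['R']; o=-c['R'].T@c['t']
    return (o+d*((h-o[2])/d[:,2])[:,None])
def cloud(c):
    v,u=np.mgrid[:480,:640]
    s=cv2.undistortPoints(np.stack([u.ravel(),v.ravel()],1).astype(float).reshape(-1,1,2),c['intrinsics'],np.array([float(c['k1']),0,0,0])).reshape(-1,2)
    z=c['range_z'].ravel()
    X=(np.c_[s,np.ones(len(s))]*z[:,None]-c['t'])@c['R']
    X[z==0]=np.nan
    return X.reshape(480,640,3)
def ortho(c,h,x0=0.2,x1=0.75,y0=-0.45,y1=0.35,ppm=1000):
    # image: rows = x descending, cols = y descending (like the top camera)
    nx=int((x1-x0)*ppm); ny=int((y1-y0)*ppm)
    r,q=np.mgrid[:nx,:ny]
    P=np.stack([x1-r/ppm,y1-q/ppm,np.full(r.shape,h)],-1)
    p=proj(c,P).astype(np.float32).reshape(nx,ny,2)
    return cv2.remap(c['image'],p[...,0],p[...,1],cv2.INTER_CUBIC)
E
python3 - <<'E'
from h import *
for n in ['top','scene']:
    c=dict(np.load(n+'0.npz')); X=cloud(c)
    np.save(n+'X.npy',X)
    if n=='top':
        for u,v in [(214,232),(205,232),(188,320),(297,250),(298,230),(295,268),(425,222),(430,310),(355,250),(272,267)]: print(u,v,np.round(X[v,u],4))
    im=ortho(c,0.006); cv2.imwrite('pics/ortho_%s.png'%n,im)
    print(im.shape)
E
```

```text
214 232 [0.6019 0.2489 0.0061]
205 232 [0.6023 0.273  0.0034]
188 320 [0.3782 0.3108 0.0072]
297 250 [0.5496 0.0323 0.0724]
298 230 [0.5958 0.0293 0.0872]
295 268 [0.5058 0.0357 0.0937]
425 222 [ 0.6265 -0.2919  0.0064]
430 310 [ 0.4029 -0.2997  0.0038]
355 250 [ 0.5554 -0.1118  0.0009]
272 267 [0.5117 0.0976 0.0179]
(550, 800, 3)
(550, 800, 3)
```

View pics/ortho_top.png

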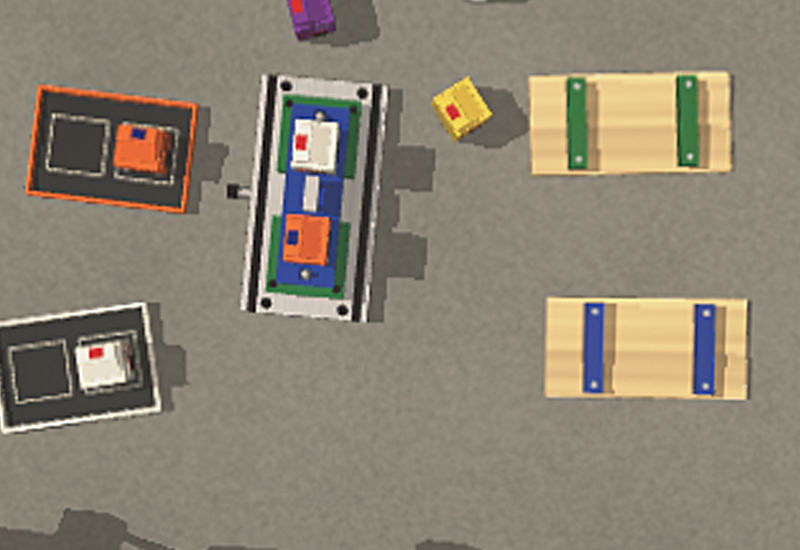

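View pics/ortho_scene.png

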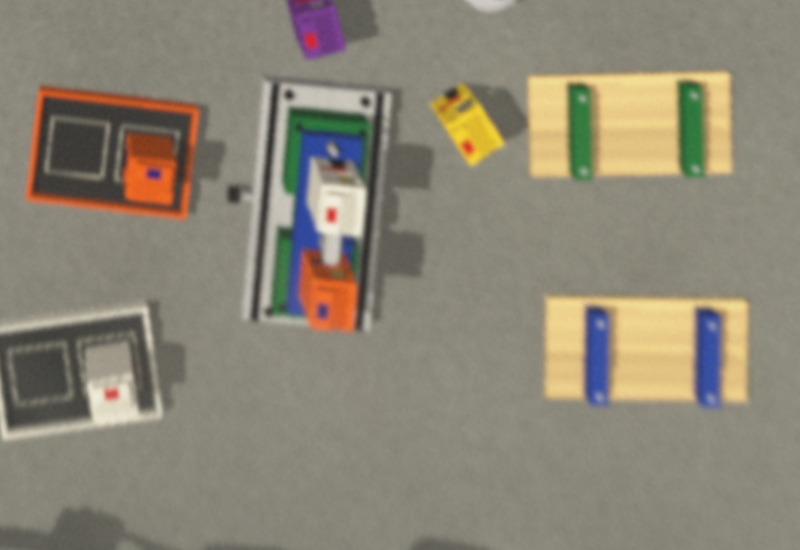

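```bash
cat > fit.py <<'E'
from h import *
def o2w(p): p=np.asarray(p,float); return np.stack([0.75-p[...,1]/1000,0.35-p[...,0]/1000],-1)
def rect(m,roi,nm,close=0):
    x0,y0,x1,y1=roi; k=np.zeros(m.shape,np.uint8); k[y0:y1,x0:x1]=m[y0:y1,x0:x1]
    if close: k=cv2.morphologyEx(k,cv2.MORPH_CLOSE,np.ones((close,close)))
    k=cv2.morphologyEx(k,cv2.MORPH_OPEN,np.ones((3,3)))
    n,l,s,_=cv2.connectedComponentsWithStats(k); 
    if n<2: print(nm,'none'); return
    i=1+np.argmax(s[1:,4]); pts=np.argwhere(l==i)[:,::-1].astype(np.float32)
    r=cv2.minAreaRect(pts); b=o2w(cv2.boxPoints(r))
    # long axis dir in world
    e=[b[1]-b[0],b[2]-b[1]]; L=[np.linalg.norm(v) for v in e]; d=e[int(np.argmax(L))]
    a=np.degrees(np.arctan2(d[1],d[0]))%180
    print(nm,'c',np.round(o2w(r[0]),4),'size',np.round(sorted(L),4),'long-ang',round(a,2),'area mm2',s[i,4]); return r
if __name__=='__main__':
    for n in ['top','scene']:
        c=dict(np.load(n+'0.npz')); print(n)
        def hsv(h): return cv2.cvtColor(cv2.GaussianBlur(ortho(c,h),(0,0),1),cv2.COLOR_BGR2HSV)
        def M(h,lo,hi): return cv2.inRange(hsv(h),lo,hi)
        O=((5,150,120),(15,255,255));W=((0,0,185),(180,50,255));B=((108,130,60),(125,255,255));G=((50,100,30),(85,255,255));T=((10,40,120),(30,160,255)); K=((0,0,0),(180,80,90))
        rect(M(.012,*O),(10,70,215,230),'orange_tray')
        rect(M(.012,*W),(0,290,180,450),'white_tray',3)
        rect(M(.006,*K),(30,90,200,220),'o mat')
        rect(M(.006,*K),(0,310,160,430),'w mat')
        rect(M(.006,*T),(510,60,750,190),'green board',31)
        rect(M(.006,*T),(530,280,770,415),'blue board',31)
        for i,x in enumerate([(550,60,630,190),(650,60,720,190)]): rect(M(.020,*G),x,'gbat%d'%i,7)
        for i,x in enumerate([(570,280,630,415),(670,280,740,415)]): rect(M(.020,*B),x,'bbat%d'%i,7)
        rect(M(.035,*G),(250,70,400,330),'riser',61)
        rect(M(.045,*B),(250,90,400,330),'nest',41)
        cv2.imwrite('pics/or95_%s.png'%n,cv2.resize(ortho(c,0.095,.42,.72,-.08,.15),None,fx=2.5,fy=2.5)[:600])
        cv2.imwrite('pics/or73_%s.png'%n,cv2.resize(ortho(c,0.073,.45,.68,-.08,.15),None,fx=2.5,fy=2.5)[:600])
E
python3 fit.py
```

```text
top
orange_tray c [0.6004 0.2373] size [0.1103 0.1615] long-ang 83.19 area mm2 2748
white_tray c [0.3858 0.2484] size [0.0407 0.0446] long-ang 98.43 area mm2 1435
o mat c [0.6008 0.2381] size [0.0978 0.1487] long-ang 83.18 area mm2 7186
w mat c [0.3833 0.2762] size [0.0989 0.1502] long-ang 98.13 area mm2 7680
green board c [ 0.6255 -0.2745] size [0.129 0.229] long-ang 90.0 area mm2 27182
blue board c [ 0.403 -0.292] size [0.134 0.214] long-ang 90.0 area mm2 26757
gbat0 c [ 0.625  -0.2239] size [0.0177 0.0882] long-ang 1.04 area mm2 1492
gbat1 c [ 0.6275 -0.333 ] size [0.0194 0.0873] long-ang 1.17 area mm2 1682
bbat0 c [ 0.403  -0.2406] size [0.0161 0.0861] long-ang 179.17 area mm2 1290
bbat1 c [ 0.402 -0.35 ] size [0.018 0.086] long-ang 0.0 area mm2 1456
riser c [0.551  0.0356] size [0.0747 0.1918] long-ang 174.72 area mm2 13900
nest c [0.5514 0.0355] size [0.0553 0.1729] long-ang 174.61 area mm2 7244
scene
orange_tray c [0.6012 0.238 ] size [0.1137 0.1611] long-ang 83.37 area mm2 7000
white_tray c [0.3489 0.2724] size [0.048  0.1613] long-ang 99.46 area mm2 2447
o mat c [0.5972 0.2381] size [0.0916 0.1443] long-ang 83.29 area mm2 4694
w mat c [0.3792 0.2757] size [0.0899 0.1467] long-ang 98.39 area mm2 4559
green board c [ 0.6259 -0.2793] size [0.1108 0.2109] long-ang 91.13 area mm2 23173
blue board c [ 0.4021 -0.2959] size [0.113  0.2118] long-ang 89.0 area mm2 23632
gbat0 c [ 0.6271 -0.2229] size [0.0184 0.0881] long-ang 1.15 area mm2 1410
gbat1 c [ 0.6286 -0.3324] size [0.0202 0.0892] long-ang 1.25 area mm2 1602
bbat0 c [ 0.406 -0.239] size [0.016 0.084] long-ang 0.0 area mm2 1145
bbat1 c [ 0.4035 -0.3488] size [0.0168 0.0871] long-ang 179.1 area mm2 1251
riser c [0.5547 0.037 ] size [0.0767 0.1946] long-ang 174.81 area mm2 3935
nest c [0.5525 0.0371] size [0.058  0.1738] long-ang 174.47 area mm2 3094
```

View pics/or95_top.png

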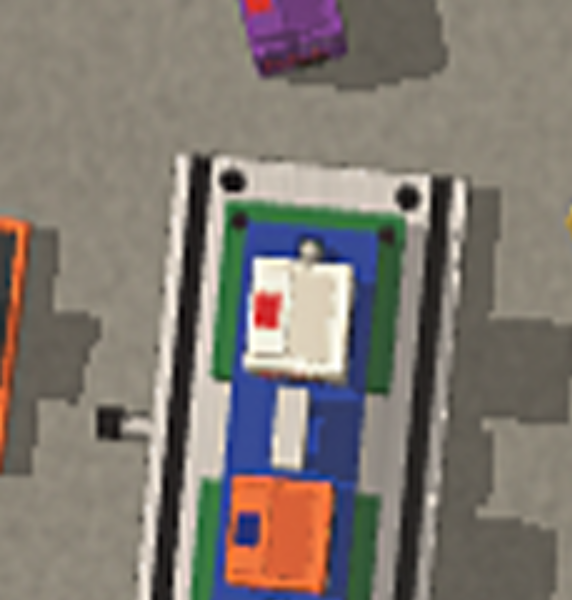

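```bash
python3 - <<'E'
from h import *
X=np.load('topX.npy'); c=np.load('top0.npz')
P=X.reshape(-1,3)
loc=(P[:,0]-.5513)*1, (P[:,1]-.0356)
a=np.radians(-5.3); ey=np.array([np.cos(a),np.sin(a)]); ex=np.array([np.sin(a)*-1,np.cos(a)])
d=P[:,:2]-[.5513,.0356]; lx=d@ex; ly=d@ey
for nm,s in [('white +',1),('orange -',-1)]:
    m=(np.abs(lx)<.04)&(np.abs(ly-s*.044)<.03)&(P[:,2]>.085)
    print(nm,m.sum(),'z',np.percentile(P[m,2],[5,50,95]),'lx',lx[m].min(),lx[m].max(),'ly',ly[m].min(),ly[m].max(), np.median(P[m],0))
m=(np.abs(lx)<.03)&(np.abs(ly)<.03)&(P[:,2]>.062)&(P[:,2]<.085)
print('bar',m.sum(),P[m,2].mean(),lx[m].min(),lx[m].max(),ly[m].min(),ly[m].max())
# yellow / purple heights
for u,v in [(355,216),(295,178),(213,315),(230,230)]: print(np.round(X[v-1:v+2,u].mean(0),3))
E
```

```text
white + 307 z [0.08623172 0.09167749 0.09662461] lx -0.020049460952236888 0.020150046572720078 ly 0.022476472318532587 0.06649048241782447 [0.59502307 0.03134476 0.09167749]
orange - 314 z [0.08635095 0.09131015 0.09717002] lx -0.020070778619191064 0.019558757048423487 ly -0.06542386499594101 -0.021501118337777344 [0.50809027 0.0401185  0.09131015]
bar 109 0.07239307047147875 -0.020101447685081826 0.017593285489722325 -0.0281557109334027 0.02706828606075591
[ 0.635 -0.109  0.051]
[0.731 0.039 0.05 ]
[nan nan nan]
[0.601 0.198 0.054]
```

```bash
cat >> h.py <<'E'
def Q(deg):
    a=np.radians(deg)/2  # tool down, jaw axis at deg
    return [float(np.cos(a)),float(np.sin(a)),0.,0.]
def rel(c,ang,l):
    a=np.radians(ang); return np.array([c[0]+np.cos(a)*l,c[1]+np.sin(a)*l])
NEST=np.array([.5515,.0357]); NX=84.7        # jaw angle = nest x axis; nest y along NX-90=-5.3
WC=rel(NEST,NX-90,.0445); OC=rel(NEST,NX-90,-.0437)
OT=np.array([.6045,.2727]); OTX=83.2-90
WT=np.array([.3783,.3106]); WTX=98.2-90
BR=np.array([.4028,-.2950]); BRX=-0.4
GR=np.array([.6265,-.2782]); GRX=1.2
def L(xy,z,th=None,rate=.15,**k): return servo_line([float(xy[0]),float(xy[1]),z],None if th is None else Q(th),rate=rate,**k)
def st(s=''): print(s,'t%.1f'%current_clock(),'p',np.round(current_position(),4),'F',np.round(current_force(),2),'gap %.4f'%current_finger_gap())
E
python3 - <<'E'
from h import *
for n,p,th,z in [('WC',WC,NX,.05),('WC',WC,NX-180,.05),('OC',OC,NX,.05),('OT',OT,OTX,.011),('WT',WT,WTX,.011),('BR',BR,BRX,.0345),('BR',BR,BRX+180,.0345),('GR',GR,GRX,.022),('NEST',NEST,NX,.0495),('NEST-',NEST,NX-180,.017)]:
    for zz in (z,.2):
        q=inverse_kinematics([p[0],p[1],zz],Q(th)); print(n,np.round(p,4),zz,None if q is None else np.round(q,2))
E
```

```text
WC [0.5958 0.0316] 0.05 [-0.06  0.55  1.68 -0.    0.91 -1.54]
WC [0.5958 0.0316] 0.2 [-0.06  0.37  1.55 -0.    1.22 -1.54]
WC [0.5958 0.0316] 0.05 [-0.06  0.55  1.68 -0.    0.91  1.6 ]
WC [0.5958 0.0316] 0.2 [-0.06  0.37  1.55 -0.    1.22  1.6 ]
OC [0.508  0.0397] 0.05 [-0.06  0.46  1.88 -0.    0.8  -1.54]
OC [0.508  0.0397] 0.2 [-0.06  0.25  1.73 -0.    1.16 -1.54]
OT [0.6045 0.2727] 0.011 [ 0.32  0.67  1.54 -0.    0.92  0.44]
OT [0.6045 0.2727] 0.2 [ 0.32  0.47  1.39 -0.    1.28  0.44]
WT [0.3783 0.3106] 0.011 [ 0.55  0.51  1.95 -0.    0.68  0.4 ]
WT [0.3783 0.3106] 0.2 [ 0.55  0.22  1.77 -0.    1.15  0.4 ]
BR [ 0.4028 -0.295 ] 0.0345 [-0.77  0.48  1.91 -0.    0.75 -0.76]
BR [ 0.4028 -0.295 ] 0.2 [-0.77  0.24  1.75 -0.    1.15 -0.76]
BR [ 0.4028 -0.295 ] 0.0345 [-0.77  0.48  1.91 -0.    0.75  2.38]
BR [ 0.4028 -0.295 ] 0.2 [-0.77  0.24  1.75 -0.    1.15  2.38]
GR [ 0.6265 -0.2782] 0.022 [-0.52  0.68  1.48 -0.    0.97 -0.54]
GR [ 0.6265 -0.2782] 0.2 [-0.52  0.5   1.34 -0.    1.31 -0.54]
NEST [0.5515 0.0357] 0.0495 [-0.06  0.51  1.78 -0.    0.85 -1.54]
NEST [0.5515 0.0357] 0.2 [-0.06  0.31  1.64 -0.    1.19 -1.54]
NEST- [0.5515 0.0357] 0.017 [-0.06  0.56  1.8  -0.    0.78  1.6 ]
NEST- [0.5515 0.0357] 0.2 [-0.06  0.31  1.64 -0.    1.19  1.6 ]
```

```bash
python3 - <<'E'
from h import *
move_gripper(.064)
move_ptp([WC[0],WC[1],.17],Q(NX)); st('above')
L(WC,.052,rate=.12); st('down')
move_gripper(.03); st('closed')
L(WC,.065,rate=.03); st('lift13')
snap('top','w1.png'); snap('scene','w1s.png')
E
```

```text
above t4.0 p [0.5958 0.0325 0.1701] F [-0.73  0.17  0.27] gap 0.0639
down t5.1 p [0.5965 0.0316 0.0527] F [-0.15 -0.2   0.4 ] gap 0.0639
closed t5.6 p [0.5961 0.0316 0.0524] F [-0.04 -0.35  2.8 ] gap 0.0401
lift13 t6.2 p [0.5959 0.0316 0.0651] F [-0.13  0.44 -0.45] gap 0.0400
```

```bash
python3 - <<'E'
from h import *
L(WC,.17,rate=.12); st('lift')
c=snap('scene','w2s.png'); snap('top','w2.png')
L(WT,.17,WTX,rate=.15); sleep(.3); st('over')
L(WT,.035,rate=.1); sleep(.2); st('low')
c=snap('scene','w3s.png')
cv2.imwrite('pics/w3sc.png',cv2.resize(c['image'][180:310,380:530],None,fx=4,fy=4,interpolation=cv2.INTER_CUBIC))
E
```

```text
lift t7.3 p [0.5952 0.0316 0.1692] F [-0.32  0.54 -0.68] gap 0.0401
over t10.2 p [0.3784 0.3105 0.17  ] F [-0.52 -0.17 -0.89] gap 0.0400
low t11.9 p [0.3786 0.3108 0.0354] F [ 0.51  0.28 -0.26] gap 0.0401
```

View pics/w2s.png

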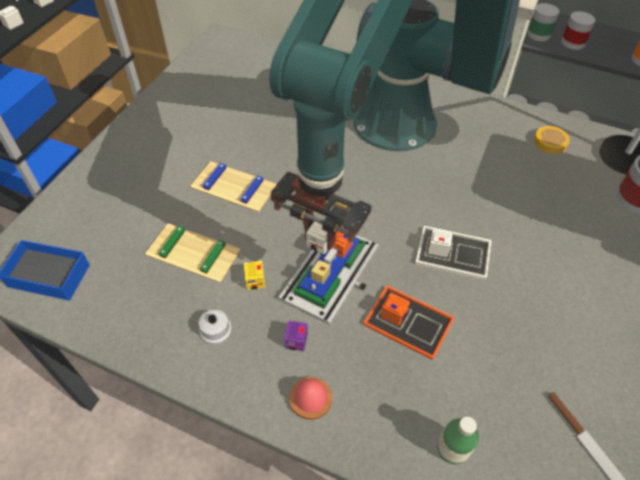

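View pics/w3sc.png

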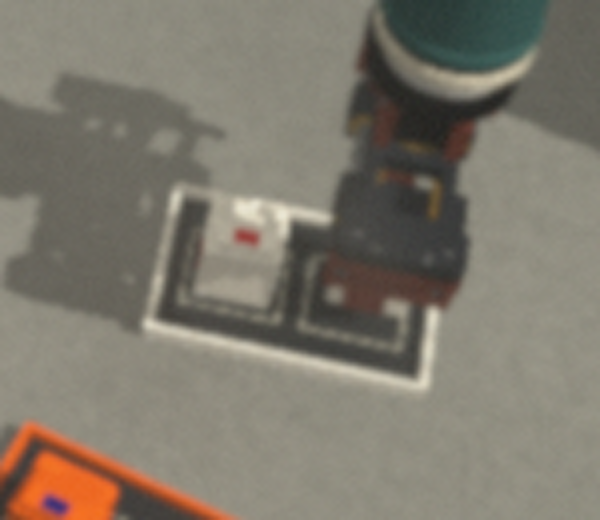

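```bash
python3 - <<'E'
from h import *
L(WT,.018,rate=.04); st()
r=L(WT,.0095,rate=.012,contact_N=2.0); st('contact %s'%r)
move_gripper(.054); st('open')
L(WT,.15,rate=.12); st('up')
move_gripper(.064)
move_ptp([OC[0],OC[1],.17],Q(NX)); st('aboveO')
c=snap('scene','w4s.png')
cv2.imwrite('pics/w4sc.png',cv2.resize(c['image'][180:360,280:530],None,fx=3,fy=3,interpolation=cv2.INTER_CUBIC))
E
```

```text
t12.6 p [0.3781 0.3105 0.0177] F [-0.49 -0.38 -0.61] gap 0.0403
contact True t13.0 p [0.3785 0.3107 0.0134] F [-0.43 -0.13  4.39] gap 0.0401
open t13.5 p [0.3779 0.3103 0.0129] F [ 0.81 -0.06  0.15] gap 0.0538
up t14.8 p [0.3778 0.3103 0.1493] F [-0.44  0.05 -0.75] gap 0.0541
aboveO t16.9 p [0.5078 0.0401 0.1699] F [-0.64  0.31  0.31] gap 0.0641
```

View pics/w4sc.png

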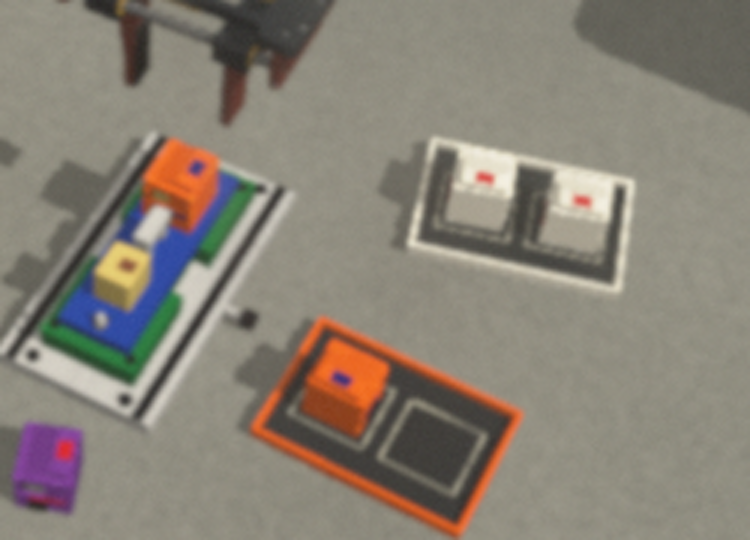

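White cab stands square in the right-hand place of the white tray (crop 575,215), touching down exactly at the expected height; the form it left shows at (122,275). Now the orange one.

```bash
python3 - <<'E'
from h import *
L(OC,.052,rate=.12); st('down')
move_gripper(.03); st('closed')
L(OC,.065,rate=.03); st('lift13')
g=current_finger_gap()
assert .037<g<.043
L(OC,.17,rate=.12); st('lift')
L(OT,.17,OTX,rate=.15); sleep(.3); st('over')
L(OT,.03,rate=.1); sleep(.2); st('low')
L(OT,.018,rate=.04); st()
r=L(OT,.0095,rate=.012,contact_N=2.0); st('contact %s'%r)
move_gripper(.054); st('open')
L(OT,.15,rate=.12); st('up')
move_ptp([.45,-.1,.25],Q(NX)); st('away')
for n in ('scene','top'):
    c=snap(n,'o4%s.png'%n); np.savez(n+'1.npz',**c)
    if n=='scene': cv2.imwrite('pics/o4sc.png',cv2.resize(c['image'][180:360,280:530],None,fx=3,fy=3,interpolation=cv2.INTER_CUBIC))
E
```

```text
down t18.1 p [0.5085 0.0398 0.0525] F [ 0.01  0.6  -0.39] gap 0.0638
closed t18.6 p [0.5083 0.0397 0.0524] F [-0.21  0.21  4.36] gap 0.0397
lift13 t19.1 p [0.508  0.0397 0.0651] F [-0.27  0.02  0.44] gap 0.0398
lift t20.2 p [0.5074 0.0398 0.1693] F [-0.51 -0.61 -0.66] gap 0.0394
over t22.3 p [0.6045 0.2725 0.1701] F [ 0.03  0.33 -0.97] gap 0.0399
low t24.0 p [0.6048 0.2728 0.0305] F [-0.15 -0.16 -0.44] gap 0.0396
 t24.5 p [0.6041 0.2726 0.0174] F [-0.53  0.51 -0.35] gap 0.0398
contact True t25.0 p [0.6047 0.2728 0.0134] F [-0.83 -0.74  5.19] gap 0.0398
open t25.4 p [0.6038 0.2725 0.0125] F [-0.36  0.24  0.45] gap 0.0540
up t26.7 p [0.6039 0.2725 0.149 ] F [ 0.03 -0.34 -0.96] gap 0.0535
away t28.7 p [ 0.4502 -0.0998  0.2499] F [ 0.67 -0.59 -0.59] gap 0.0537
```

View pics/o4sc.png

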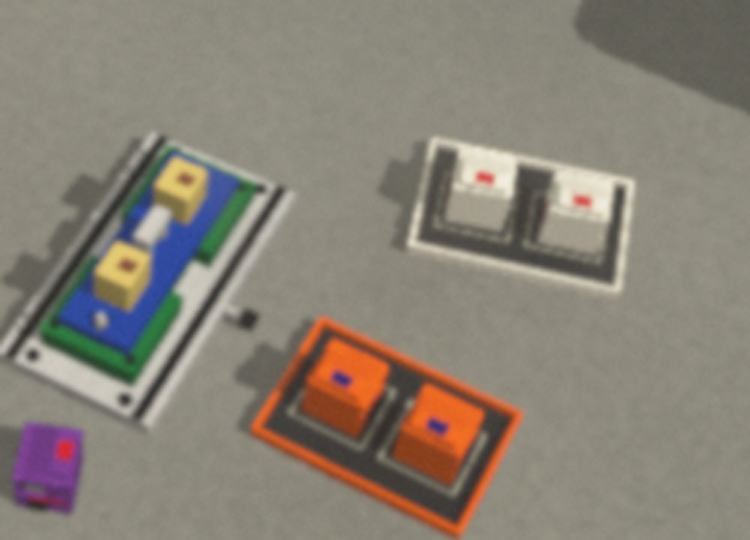

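View pics/o4top.png

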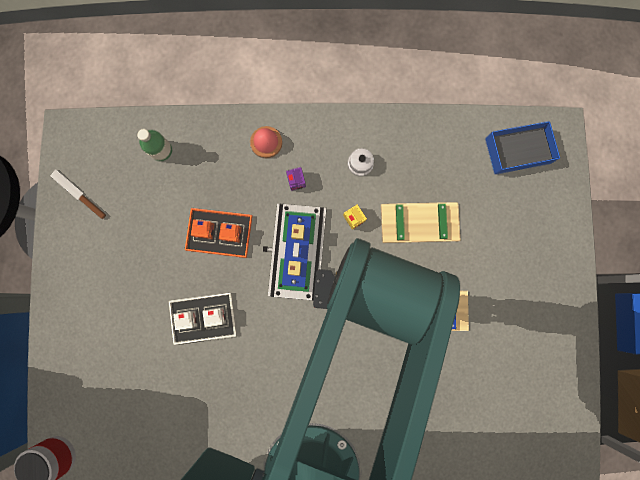

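Both cabs stand in their places (top image: orange 203,230, white 186,320) with both forms bare. I'll check the offsets numerically and refine the nest and bar pose.

```bash
python3 - <<'E'
from h import *
from fit import rect
c=dict(np.load('top1.npz'))
def M(h,lo,hi): return cv2.inRange(cv2.cvtColor(cv2.GaussianBlur(ortho(c,h),(0,0),1),cv2.COLOR_BGR2HSV),lo,hi)
X=cloud(c).reshape(-1,3)
for n,p in (('O',OT),('W',WT)):
    m=(np.linalg.norm(X[:,:2]-p,axis=1)<.033)&(X[:,2]>.047); print(n,m.sum(),(X[m].max(0)+X[m].min(0))/2-np.r_[p,0],np.ptp(X[m],axis=0))
rect(M(.045,(108,130,60),(125,255,255)),(250,90,400,330),'nest',41)
rect(M(.035,(50,100,30),(85,255,255)),(250,70,400,330),'riser',61)
F=((12,50,120),(30,200,255))
o=ortho(c,.077); cv2.imwrite('pics/or77.png',cv2.resize(o[80:330,230:400],None,fx=2.4,fy=2.4))
rect(M(.077,*F),(270,100,360,180),'form1'); rect(M(.077,*F),(270,200,360,290),'form2')
o=ortho(c,.073); rect(M(.073,(0,0,170),(180,45,255)),(293,160,345,225),'bar')
E
```

```text
O 269 [3.23162783e-03 8.13061351e-05 5.35703479e-02] [0.04305461 0.04711638 0.01292207]
W 275 [0.0028749  0.00268872 0.05373161] [0.0437353  0.04595119 0.0134329 ]
nest c [0.5514 0.0354] size [0.0555 0.1728] long-ang 174.64 area mm2 9414
riser c [0.551  0.0355] size [0.0748 0.1919] long-ang 174.69 area mm2 13937
form1 c [0.5945 0.0313] size [0.0286 0.0343] long-ang 176.42 area mm2 884
form2 c [0.507  0.0393] size [0.0286 0.033 ] long-ang 175.03 area mm2 846
bar c [0.5513 0.036 ] size [0.0125 0.0324] long-ang 175.24 area mm2 398
```

View pics/or77.png

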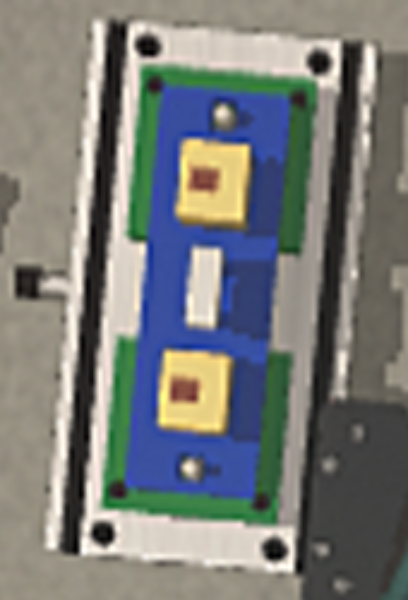

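```bash
python3 - <<'E'
from h import *
N=np.array([.5513,.0357])
move_gripper(.040)
move_ptp([N[0],N[1],.15],Q(NX)); st('above')
L(N,.0495,rate=.1); sleep(.3); st('down'); 
move_gripper(.005); sleep(.3); st('closed'); print(np.round(current_torque(),2))
c=snap('scene','n1s.png')
cv2.imwrite('pics/n1sc.png',cv2.resize(c['image'][180:340,230:400],None,fx=3.5,fy=3.5,interpolation=cv2.INTER_CUBIC))
E
```

```text
above t30.0 p [0.5511 0.0351 0.1504] F [-0.5  -0.15  0.55] gap 0.0400
down t31.5 p [0.5516 0.0357 0.0499] F [ 0.09 -0.19 -0.62] gap 0.0398
closed t32.3 p [0.5513 0.0358 0.0495] F [-0.03  1.05  0.12] gap 0.0134
[ 0.28 -0.02 -0.02]
```

View pics/n1sc.png

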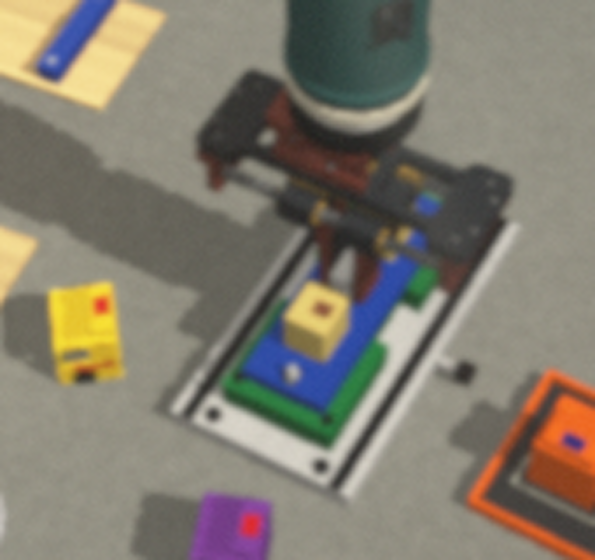

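```bash
python3 - <<'E'
from h import *
N=np.array([.5513,.0357])
L(N,.058,rate=.02); sleep(.2); st('l8'); print(np.round(current_torque(),2))
L(N,.078,rate=.03); sleep(.2); st('l28'); print(np.round(current_torque(),2))
c=snap('scene','n2s.png')
cv2.imwrite('pics/n2sc.png',cv2.resize(c['image'][180:340,230:400],None,fx=3.5,fy=3.5,interpolation=cv2.INTER_CUBIC))
E
```

```text
l8 t33.1 p [0.5513 0.0357 0.058 ] F [-0.55  0.04 -3.32] gap 0.0138
[ 0.12 -0.01  0.01]
l28 t34.2 p [0.5511 0.0357 0.0778] F [-0.06 -0.64 -4.22] gap 0.0137
[ 0.04 -0.01  0.01]
```

View pics/n2sc.png

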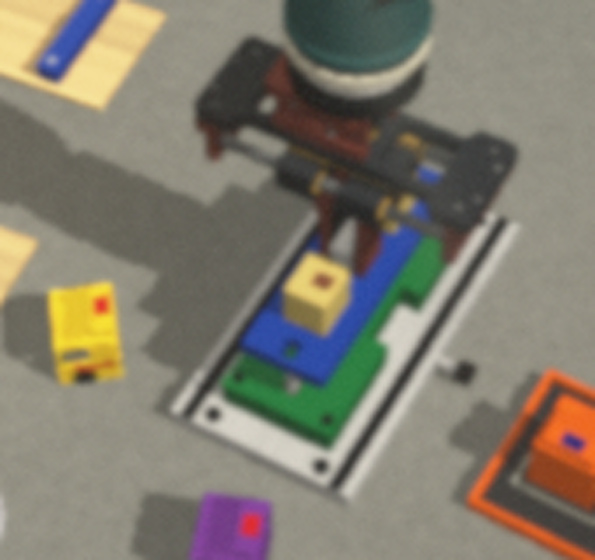

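```bash
python3 - <<'E'
from h import *
N=np.array([.5513,.0357])
L(N,.16,rate=.08); st('up')
L(BR,.16,BRX,rate=.12); sleep(.3); st('over'); 
L(BR,.06,rate=.08); sleep(.3); st('low'); print(np.round(current_torque(),2))
c=snap('scene','n3s.png')
cv2.imwrite('pics/n3sc.png',cv2.resize(c['image'][110:270,130:330],None,fx=3.5,fy=3.5,interpolation=cv2.INTER_CUBIC))
c=snap('top','n3t.png')
cv2.imwrite('pics/n3tc.png',cv2.resize(c['image'][190:350,330:500],None,fx=3.5,fy=3.5,interpolation=cv2.INTER_CUBIC))
E
```

```text
up t35.4 p [0.5508 0.0357 0.1594] F [ 0.21  0.67 -4.01] gap 0.0137
over t38.9 p [ 0.4028 -0.2949  0.16  ] F [ 0.63 -0.03 -3.23] gap 0.0137
low t40.6 p [ 0.4029 -0.2951  0.0602] F [-0.51  0.16 -4.3 ] gap 0.0137
[-0.06  0.07  0.01]
```

View pics/n3sc.png

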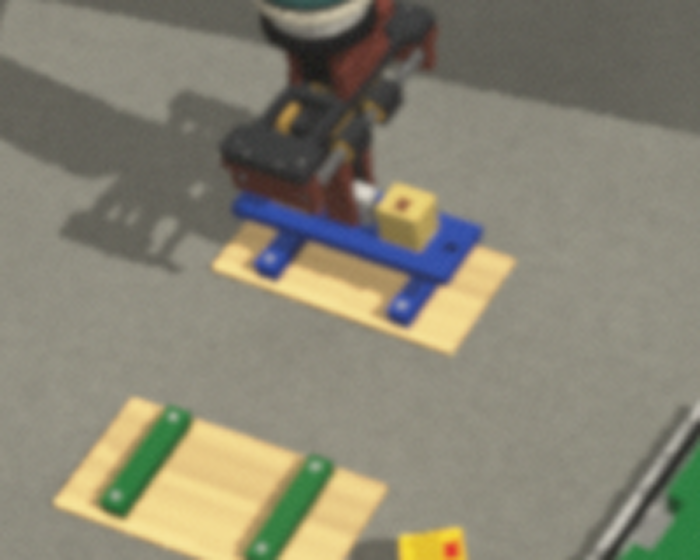

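View pics/n3tc.png

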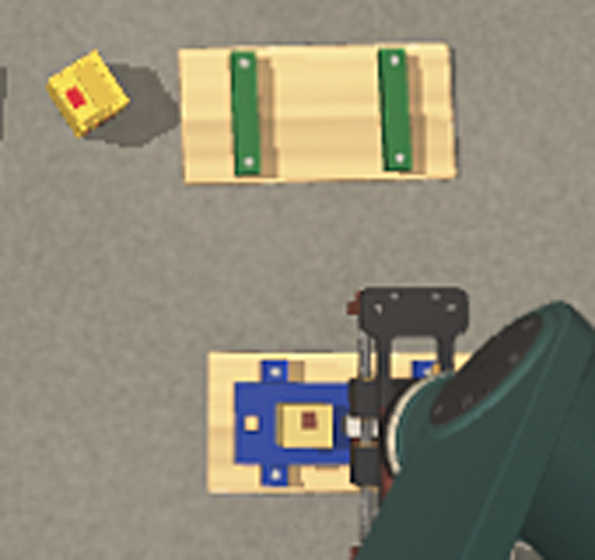

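The nest hangs level and square above both blue battens (top crop 300,425; battens show evenly on both sides). I'll lower it until it touches; expected TCP is about 0.0345.

```bash
python3 - <<'E'
from h import *
L(BR,.040,rate=.04); sleep(.2); st()
r=L(BR,.031,rate=.01,contact_N=2.0); sleep(.1); st('contact %s'%r)
z=current_position()[2]
if r and z>.031:
    # settle with slight further press-down
    pass
move_gripper(.03); st('open')
L(BR,.15,rate=.1); st('up')
move_gripper(.056)
move_ptp([.60,-.0,.22],Q(NX)); st('away')
for n in ('scene','top'):
    c=snap(n,'n4%s.png'%n); np.savez(n+'2.npz',**c)
    cv2.imwrite('pics/n4%sc.png'%n,cv2.resize(c['image'][110:330,130:400] if n=='scene' else c['image'][190:350,260:500],None,fx=2.7,fy=2.7,interpolation=cv2.INTER_CUBIC))
E
```

```text
t41.5 p [ 0.403  -0.2952  0.0402] F [ 0.14 -0.23 -4.41] gap 0.0137
contact True t42.2 p [ 0.4028 -0.295   0.0345] F [-0.55  0.07  5.67] gap 0.0133
open t42.7 p [ 0.4019 -0.2941  0.0336] F [0.55 0.23 0.18] gap 0.0298
up t44.0 p [ 0.4024 -0.2946  0.1494] F [-0.08 -0.87  0.32] gap 0.0305
away t46.0 p [ 0.5995 -0.0009  0.2196] F [-0.11 -0.36  0.05] gap 0.0560
```

View pics/n4scenec.png

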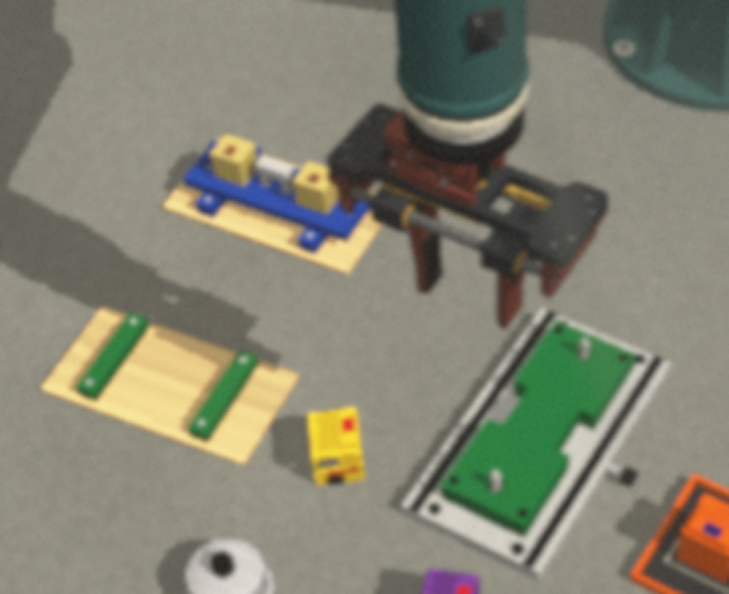

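View pics/n4topc.png

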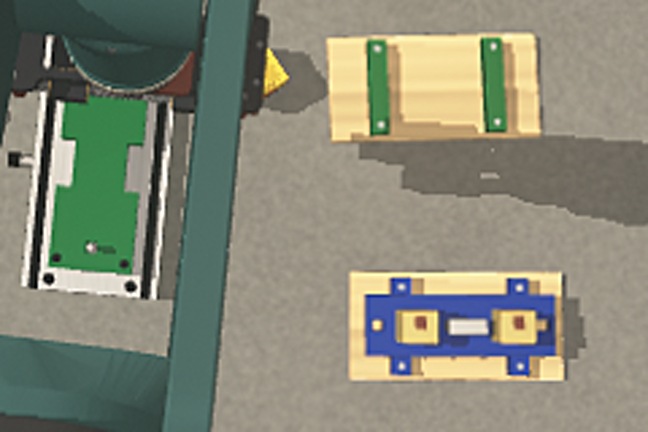

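The nest lies flat and square on the blue battens (top crop 460,325), and the riser is clear on its pins. Next: a numeric check of the nest, the riser pose, and the height of the base around the notches.

```bash
python3 - <<'E'
from h import *
from fit import rect
c=dict(np.load('top2.npz'))
def M(h,lo,hi): return cv2.inRange(cv2.cvtColor(cv2.GaussianBlur(ortho(c,h),(0,0),1),cv2.COLOR_BGR2HSV),lo,hi)
B=((108,130,60),(125,255,255))
m=M(.03,*B); m=cv2.morphologyEx(m,cv2.MORPH_CLOSE,np.ones((41,41))); m=cv2.morphologyEx(m,cv2.MORPH_OPEN,np.ones((40,40)))
rect(m,(520,280,770,420),'nest')
c1=dict(np.load('top1.npz'))
a=np.radians(NX); ex=np.array([np.cos(a),np.sin(a)]); ey=np.array([np.sin(a),-np.cos(a)])
X=cloud(c1).reshape(-1,3); d=X[:,:2]-[.5513,.0357]; lx=d@ex; ly=d@ey
for x in np.arange(-.064,.065,.008):
    k=(abs(lx-x)<.004)&(abs(ly)<.014); print(round(x,3),k.sum(),np.round(np.median(X[k,2]),4),end=' | ')
# riser: fit on both cams from first & second images
G=((50,100,30),(85,255,255))
for n in ('top1','scene2'):
    c=dict(np.load(n+'.npz')); rect(M(.035,*G),(250,70,400,330),n+' riser',61)
E
```

```text
nest c [ 0.4029 -0.2945] size [0.0534 0.1715] long-ang 89.42 area mm2 9188
-0.064 35 0.0019 | -0.056 34 0.0153 | -0.048 34 0.0151 | -0.04 35 0.0142 | -0.032 38 0.0154 | -0.024 40 0.0443 | -0.016 36 0.0445 | -0.008 48 0.0465 | 0.0 39 0.073 | 0.008 27 0.0503 | 0.016 38 0.0448 | 0.024 38 0.0444 | 0.032 25 0.015 | 0.04 34 0.0146 | 0.048 38 0.0157 | 0.056 34 0.0159 | 0.064 25 0.013 | top1 riser c [0.551  0.0355] size [0.0748 0.1919] long-ang 174.69 area mm2 13937
scene2 riser c [0.5538 0.0366] size [0.0782 0.197 ] long-ang 174.69 area mm2 14841
```

```bash
python3 - <<'E'
from h import *
N=np.array([.5513,.0357])
move_gripper(.060)
move_ptp([N[0],N[1],.12],Q(NX)); st('above')
L(N,.03,rate=.1); sleep(.2)
r=L(N,.0175,rate=.02,contact_N=3); sleep(.2); st('down %s'%r)
move_gripper(.03); sleep(.3); st('closed'); print(np.round(current_torque(),2))
if abs(current_finger_gap()-.048)<.002:
    L(N,.0255,rate=.02); sleep(.2); st('l8'); print(np.round(current_torque(),2))
    c=snap('scene','r1s.png')
    cv2.imwrite('pics/r1sc.png',cv2.resize(c['image'][180:340,230:400],None,fx=3.5,fy=3.5,interpolation=cv2.INTER_CUBIC))
E
```

```text
above t46.9 p [0.5524 0.0356 0.1206] F [ 0.48 -0.64 -0.37] gap 0.0599
down False t49.2 p [0.5515 0.0357 0.0176] F [ 0.44  0.1  -0.65] gap 0.0597
closed t49.8 p [0.5514 0.0358 0.0176] F [0.32 2.03 1.38] gap 0.0475
[ 0.29 -0.02 -0.  ]
l8 t50.6 p [0.5513 0.0357 0.0255] F [-1.08  0.06 -3.39] gap 0.0482
[ 0.15 -0.01  0.07]
```

View pics/r1sc.png

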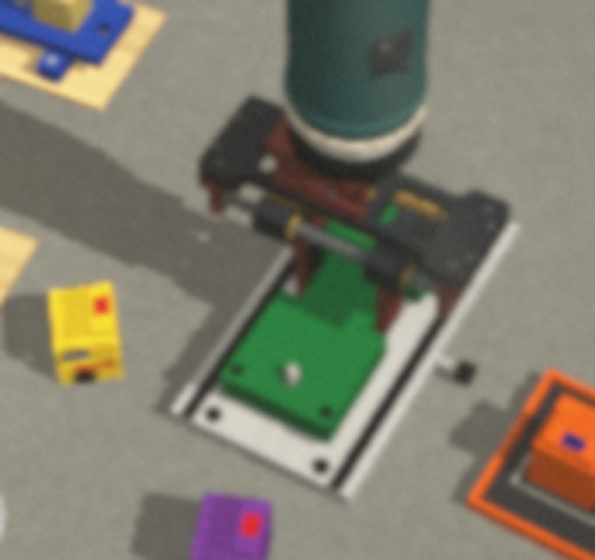

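```bash
python3 - <<'E'
from h import *
N=np.array([.5513,.0357])
L(N,.07,rate=.04); sleep(.2); st('l52'); print(np.round(current_torque(),2))
L(N,.15,rate=.08); st('up')
L(GR,.15,GRX,rate=.12); sleep(.3); st('over')
L(GR,.05,rate=.08); sleep(.3); st('low'); print(np.round(current_torque(),2))
c=snap('scene','r3s.png')
cv2.imwrite('pics/r3sc.png',cv2.resize(c['image'][160:320,110:310],None,fx=3.5,fy=3.5,interpolation=cv2.INTER_CUBIC))
c=snap('top','r3t.png')
cv2.imwrite('pics/r3tc.png',cv2.resize(c['image'][170:330,340:500],None,fx=3.5,fy=3.5,interpolation=cv2.INTER_CUBIC))
E
```

```text
l52 t52.1 p [0.5511 0.0357 0.0698] F [ 0.3   0.74 -4.64] gap 0.0478
[ 0.04 -0.   -0.01]
up t53.2 p [0.5508 0.0357 0.1494] F [ 0.22 -0.56 -3.23] gap 0.0479
over t56.4 p [ 0.6265 -0.2781  0.15  ] F [ 0.    0.24 -2.86] gap 0.0479
low t58.1 p [ 0.6266 -0.2783  0.0503] F [ 0.31 -0.56 -3.9 ] gap 0.0478
[-0.07  0.05  0.01]
```

View pics/r3sc.png

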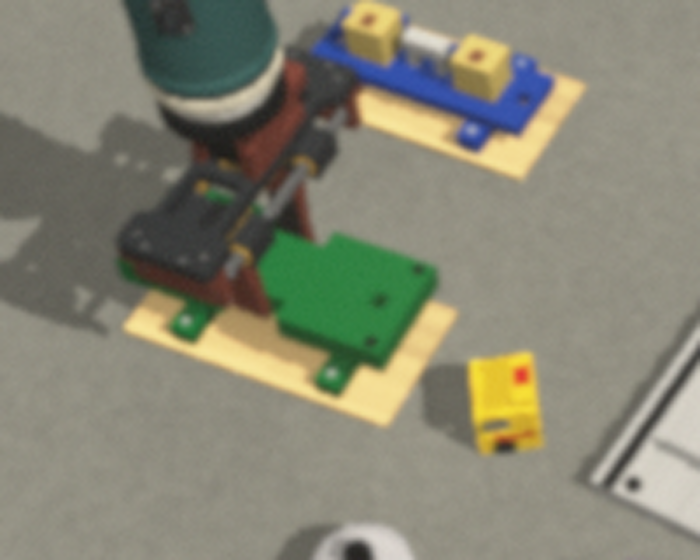

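View pics/r3tc.png

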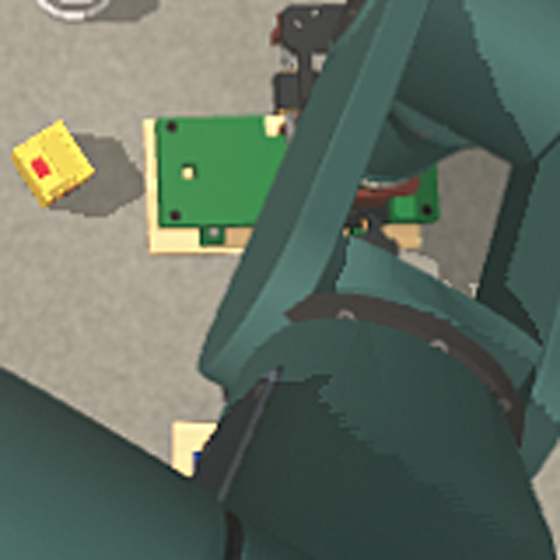

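The riser hangs level and square above the green battens. I'll lower it, expecting contact at about 0.0225.

```bash
python3 - <<'E'
from h import *
L(GR,.028,rate=.04); sleep(.2); st()
r=L(GR,.019,rate=.01,contact_N=2.0); sleep(.1); st('contact %s'%r)
move_gripper(.058); st('open')
L(GR,.15,rate=.1); st('up')
move_ptp([.48,-.05,.30],Q(NX)); st('away')
for n in ('scene','top'):
    c=snap(n,'r4%s.png'%n); np.savez(n+'3.npz',**c)
from fit import rect
def M(h,lo,hi): return cv2.inRange(cv2.cvtColor(cv2.GaussianBlur(ortho(c,h),(0,0),1),cv2.COLOR_BGR2HSV),lo,hi)
G=((50,100,30),(85,255,255))
for n in('top','scene'):
    c=dict(np.load(n+'3.npz'))
    m=M(.04,*G); m=cv2.morphologyEx(m,cv2.MORPH_CLOSE,np.ones((49,49))); m=cv2.morphologyEx(m,cv2.MORPH_OPEN,np.ones((40,40)))
    rect(m,(500,50,770,210),n+' riser')
    B=((108,130,60),(125,255,255))
    m=M(.03,*B); m=cv2.morphologyEx(m,cv2.MORPH_CLOSE,np.ones((41,41))); m=cv2.morphologyEx(m,cv2.MORPH_OPEN,np.ones((40,40)))
    rect(m,(520,280,770,420),n+' nest')
print(GR,BR)
E
```

```text
t59.1 p [ 0.6268 -0.2783  0.0283] F [ 0.87  0.87 -4.92] gap 0.0479
contact True t59.8 p [ 0.6265 -0.2782  0.0226] F [ 0.11 -1.06  6.19] gap 0.0480
open t60.2 p [ 0.6249 -0.2773  0.0209] F [0.16 0.45 0.37] gap 0.0580
up t61.6 p [ 0.626  -0.2779  0.1491] F [0.42 0.2  0.19] gap 0.0579
away t62.8 p [ 0.4804 -0.0504  0.2997] F [0.33 0.39 0.79] gap 0.0581
top riser c [ 0.6275 -0.277 ] size [0.077 0.194] long-ang 90.0 area mm2 14280
top nest c [ 0.4025 -0.316 ] size [0.053 0.128] long-ang 90.0 area mm2 6869
scene riser c [ 0.63   -0.2759] size [0.0827 0.199 ] long-ang 91.13 area mm2 16093
scene nest none
[ 0.6265 -0.2782] [ 0.4028 -0.295 ]
```

View pics/r4scene.png

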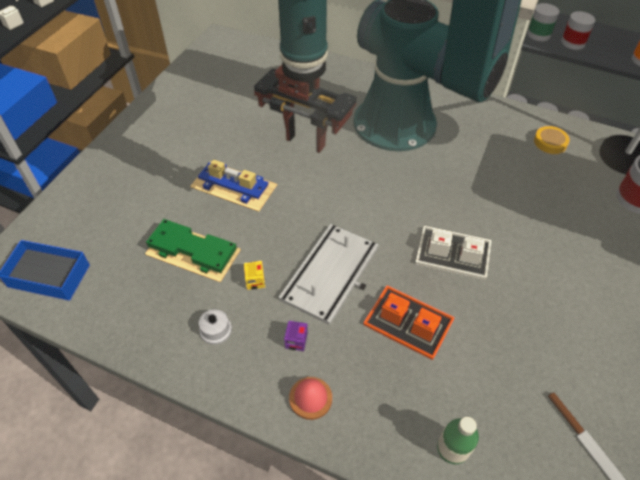

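View pics/r4top.png

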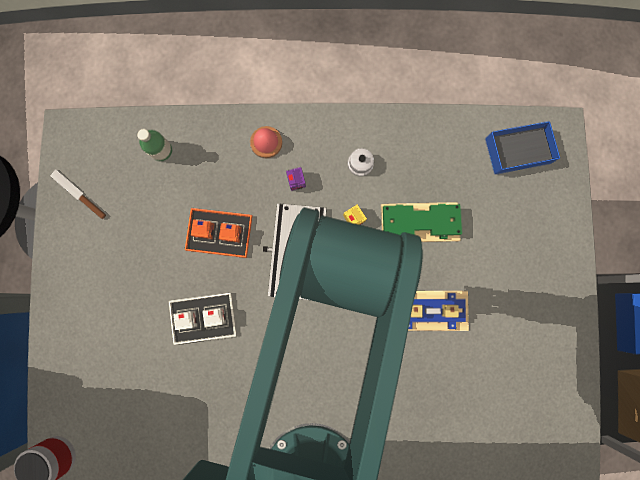

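Everything stands where it should: riser at top (421,220), nest (440,311), cabs in both trays, bare base with pins. The nest fit is off in this last picture because the arm covers part of it; the unobstructed fit before was within 1 mm. Handing in.

```bash
python3 - <<'E'
from h import *
close_job(); print('ok')
E
```

```text
the job is handed in; nothing more can be done
ok
```

I stripped the fixture from the top down and handed the job in with the robot clock at about 63 s. The white and orange cabs went into the empty places of their own trays. Then the nest went onto the blue rest and the riser onto the green rest. Every set-down touched at the expected height, and everything was released. The hand-in reports no verdict.

What the last checks showed:
- **Cabs:** both are upright in their outlined places, about 3–4 mm from centre by the depth data. That figure is biased because a side wall shows in the view.
- **Nest:** in a clear top picture it lay within about 1 mm of centre and 1 degree of square.
- **Riser:** it lay about 1.5 mm off centre in the top picture and about 4 mm in the scene picture, both roughly 1 degree from square. I trust the top figure more, since the scene camera read 2–3 mm further out on earlier fits too.
- **Other objects:** the cabs already drying and the purple and yellow look-alikes showed no visible movement in the pictures.

One check failed: the final nest fit was unusable. The arm hid part of it in the top picture, and the fit found nothing in the oblique scene picture. The final pictures still show the nest lying on its rest.

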